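# Put the scale's check weights back in their block by size

### The job

The scale check is finished: put the four steel check weights back into their wooden block, each in the well made for its size, so that they stand in a row from largest to smallest, upright and fully seated. Lower them in rather than dropping them, knock none over, and leave the block, the timer, the steel cup and the levelling tool where they are.

Things in the scene. Friction and masses are not known exactly. Their poses are not given: they have to be found in the camera images.
- weight_500: the largest check weight (500 g), steel with a red disc on top of its knob, standing upright on the scale's pan: a cylinder 38 mm across and 42 mm tall, on it a neck 15 mm across and 8 mm tall, then a knob 32 mm across (from 50 to 62 mm above its foot). Origin: centre of its underside, z up. Its well's centre is at y = +76 mm in the block's frame.
- weight_200: the second largest check weight (200 g), steel with a blue disc on top of its knob, standing upright on the counter: a cylinder 28 mm across and 32 mm tall, on it a neck 11 mm across and 7 mm tall, then a knob 24 mm across (from 39 to 49 mm above its foot). Origin: centre of its underside, z up. Its well's centre is at y = +18 mm in the block's frame.
- weight_100: the second smallest check weight (100 g), steel with a yellow disc on top of its knob, standing upright on the counter: a cylinder 22 mm across and 26 mm tall, on it a neck 9 mm across and 6 mm tall, then a knob 19 mm across (from 32 to 41 mm above its foot). Origin: centre of its underside, z up. Its well's centre is at y = -34 mm in the block's frame.
- weight_50: the smallest check weight (50 g), steel with a green disc on top of its knob, standing upright on the counter: a cylinder 18 mm across and 18 mm tall, on it a neck 8 mm across and 5 mm tall, then a knob 15 mm across (from 23 to 32 mm above its foot). Origin: centre of its underside, z up. Its well's centre is at y = -84 mm in the block's frame.
- weight_block: loose wooden block, 78 x 224 x 32 mm, 0.9 kg, pale with dark edges, lying at any yaw; a row of four black-lined wells, largest to smallest. Origin: centre of its underside; y runs along the row to the largest well, z up. Wells lie on its centre line (x = 0), 14 mm deep, flat floor at z = 18 mm; the lower 6 mm are a bore 5 mm wider than its weight, flaring to a mouth 15 mm wider at the top.
- bar_scale: black bar scale, 140 x 118 mm, fixed to the counter, with a pale steel pan, 94 x 104 mm, whose top is 23 mm above the counter; the largest weight stands on the pan. Origin: centre of its underside; the pan's centre is at x = +16 mm, z = 23 mm; the display and keys are towards -x.
- shot_timer: bystander: small white kitchen timer, 58 x 62 x 18 mm, lying flat. Origin: centre of its underside.
- dosing_cup: bystander: plain steel cup, 60 mm across, 59 mm tall, open at the top; origin: centre of its underside. Behind it stands the fixed espresso machine: front at x = 0.58 from y = -0.49 to 0.20; its two levers (y = -0.42 and 0.13) and a black filter handle (y = 0.015) stick out to x = 0.475 at 0.17 to 0.40 m height. Pass in front of it with the gripper at x = 0.40 or less.
- levelling_tool: bystander: round grey levelling tool for coffee pucks, 62 mm across, 32 mm tall. Origin: centre of its underside.
There are look-alikes about, which are no part of the job. Leave any black or pink look-alike of the weight_200 alone.

How it is judged:
By the outcome, as a careful person would: the job done as asked, in the order asked, and still so for the second after the job is handed in, with the robot touching nothing.
It also fails if it takes over 128 s, if anything falls off the work surface, if the arm or the gripper's body presses on something with over 40 N, if the wrist force passes 120 N, or if a joint passes its speed limit or range.

### The arm

A 7-joint arm with a two-finger parallel gripper is mounted at the origin on a cart in front of the work surface, level with it; the furniture and walls round the work are solid. World frame = base frame: x ahead of the robot, y to its left, z up, the work surface at z = 0. Lengths are in mm, angles in rad, forces in N, time in s.
With the tool pointing down it reaches from about 400 to 850 mm from the base axis. Payload 6.9 kg.
Tool frame: the origin (TCP) lies on the centre line of the jaws, within the pads' length; the fingertips stand 22 mm ahead of it and the grasp point (between the pads) lies 3 mm ahead of it (ctrl.tips_ahead is the distance from the TCP to the fingertips, in mm); z points along the fingers, y is the line along which they close (so a half turn about z gives the same grasp; the last joint's range is limited). The gripper opens to 85 mm and grips with 20 to 120 N. Pads are 22 mm wide; open, the fingers measure 114 mm over their backs; the gripper's body (76 mm by 85 mm) begins 54 mm behind the grasp point. The pads swing forward as they close: fully open they stand 13 mm farther back than shut.
Start: joints at [1.302, 0.507, -0.238, 1.5, 0.126, 1.149, -0.155], TCP at [228.193, -581.842, 253.275] pointing down, gripper open.
Joint ranges: [-3.08, 3.08], [-0.24, 2.05], [-1.43, 1.35], [0, 2.5], [-1.52, 4.66], [0.17, 1.96], [-2.89, 2.89]. Speed limits (rad/s): [2.39, 2.39, 3.14, 3.14, 3.14, 3.14, 3.14].

### API

Orientations are given as a unit quaternion [x, y, z, w].
In Python, from plant import ctrl gives the robot as it stands.
- The arm moves only by the tool servo_tool, never from a script. Its argument "targets" is one flat list of numbers, 5 for each row, row after row: the opening, from 0 (shut) to 1 (fully open), then the shift along the world's x, y, z in units of 25 mm (1.0 is 25 mm), then the turn about the world's z in units of 6 degrees (1.0 is 6 degrees). A call has 1 to 12 rows; each row shifts and turns the commanded pose from where the row before left it; what a row does not reach is not made up. A row lasts 1/10 s, in which the tool goes at most 50 mm and 8.59 degrees, less where a joint would pass 70% of its speed; a pose out of reach is approached as far as the arm can. A call is refused whole if a number of a shift passes 1 or a number of a turn 1, either way. A call with a gripper value outside its range is refused whole. The fingers move at their own pace and stop on an object; "grip_force" is the grip in N (left out, the last holds). Time passes only in rows, so rows that do not move let the fingers close. It gives the time, the measured TCP pose, the force, the opening and the grip force at its end, in the units of the state.
- ctrl.read_state(): the state, without advancing time (a new reading comes with each control period).
- ctrl.grab_frame(name): name is "scene" or "side" or "wrist"; returns a dict with "color" (384x512x3 uint8, red, green, blue), "z_map" (384x512 float32, mm along the optical axis (not along the pixel's ray), 0 where there is no reading), "mtx" (3x3 intrinsics, pixels), "k1" (the pictures are not rectified: a ray, as slopes to the right and down, at radius r is drawn at 1 + k1 r^2 times it, then the intrinsics apply), "extrinsics" (4x4, takes a point from world to camera coordinates). Camera axes: x right, y down, z forward; pixel columns grow to the right and rows downward; lengths in mm; the calibration is good to about 2 mm. A picture is of the moment at which its call begins.
- ctrl.hand_in(): hands the job in; it is judged then, once.
Trained networks look in a picture, given as the dict that the camera call returned (one of the last four; its "shot" number tells which), for a name from the list of things; names that differ only in an ending like _2 or _b are one class to them, and where a whole thing is asked for, a point or a joint stands for the part that bears it (a point fixed in the world has none). Each returns a list of dicts, best first, with "score" (0 to 1); they miss things now and then, are a little off and sometimes report something else, mostly with a low value. They report only what shows in the picture. A call takes as long as a camera call. They do not tell look-alikes from the thing itself.
- ctrl.look_for(query, picture): "bbox" ([left, top, width, height] in pixels, round what is visible of it).
- ctrl.outline_of(query, picture): "pixels" (384x512 bool, what is visible of it) and "bbox" ([left, top, width, height] in pixels, round what is visible of it).
- ctrl.place_of(query, picture): "centre" ([column, row] in pixels: a listed point, or the origin of a listed thing).
The state is a dict: "t": time; "joint_positions": joint angles; "dq": joint speeds; "joint_torque": joint torques, N m; "ee_pos": TCP position; "tcp_rot": TCP orientation; "ft_force": force on the tool from outside, world axes, zero at the start; "torque": the same for the moment, N m; "grip_width": finger opening in mm; "grasp_force": force on a finger pad.
Only numpy, scipy, OpenCV 4.12 (cv2) and the standard library are available. Lean on these libraries where they do the work, as an engineer would, in place of code of your own. Each camera call takes 0.05 s, during which the arm holds its last target. There are 200 camera calls.

## Working session

There is one attempt and no reset: what is moved stays moved. The work goes in short steps, Python scripts to look and compute and a tool call to move; the robot and the scene stay as the last step left them, time stands still between calls to the robot, and variables do not carry over. Pictures are saved under pics/ and viewed, at most 14 in all, crops included, and the job is handed in when it is done.

Besides the shell and the picture viewer there is one more tool, called as name(argument=value, ...) on one line, values as JSON. servo_tool: Moves the arm, as the interface text tells. Its arguments: {"type":"object","properties":{"targets":{"type":"array"},"grip_force":{"type":"number"}},"required":["targets"]}

```bash
ls; mkdir -p pics; cat > h.py <<'E'
import numpy as np, cv2
from plant import ctrl
def save(p,n,crop=None,s=1):
    im=p["color"][:,:,::-1]
    if crop: x,y,w,h=crop; im=im[y:y+h,x:x+w]
    cv2.imwrite(f"pics/{n}.png",cv2.resize(im,None,fx=s,fy=s,interpolation=cv2.INTER_CUBIC))
def slopes(p,uv):
    K=np.array(p["mtx"]); uv=np.atleast_2d(np.float64(uv))
    d=np.c_[(uv[:,0]-K[0,2])/K[0,0],(uv[:,1]-K[1,2])/K[1,1]]; s=d.copy()
    for _ in range(20): s=d/(1+p["k1"]*(s**2).sum(1))[:,None]
    return s
def ray(p,uv):
    E=np.array(p["extrinsics"]); R=E[:3,:3]; s=slopes(p,uv)
    return -R.T@E[:3,3], np.c_[s,np.ones(len(s))]@R
def onz(p,uv,z):
    c,d=ray(p,uv); return c+d*((z-c[2])/d[:,2])[:,None]
def cloud(p,mask=None):
    z=p["z_map"]; m=z>0
    if mask is not None: m&=mask
    v,u=np.nonzero(m); c,d=ray(p,np.c_[u,v]); return c+d*z[v,u][:,None], p["color"][v,u], np.c_[u,v]
def proj(p,X):
    E=np.array(p["extrinsics"]); X=np.atleast_2d(X)@E[:3,:3].T+E[:3,3]; s=X[:,:2]/X[:,2:]
    s=s*(1+p["k1"]*(s**2).sum(1))[:,None]; K=np.array(p["mtx"]); return np.c_[s[:,0]*K[0,0]+K[0,2],s[:,1]*K[1,1]+K[1,2]]
E
python3 - <<'E'
from h import *
a=ctrl.grab_frame("scene");b=ctrl.grab_frame("side")
im=np.hstack([a["color"],b["color"]]); save(a,"scene",None,1.55); save(b,"side",None,1.55)
for n,p in(("scene",a),("side",b)):
  print(n,np.round(np.linalg.inv(p["extrinsics"])[:3,3]))
  for q in "weight_500 weight_200 weight_100 weight_50 weight_block bar_scale shot_timer dosing_cup levelling_tool".split():
    for r in ctrl.place_of(q,p)[:5]:
      z=dict(weight_500=23).get(q,0)
      if r["score"]>.2: print(q,round(r["score"],2),np.round(r["centre"]),np.round(onz(p,r["centre"],z)[0]))
print(ctrl.read_state())
E
```

```text
pics
scene [-193.  695.  588.]
weight_500 0.77 [249. 231.] [387. 115.  23.]
weight_500 0.65 [280. 221.] [363.  27.  23.]
weight_500 0.64 [284. 205.] [406. -40.  23.]
weight_500 0.64 [315. 197.] [ 374. -137.   23.]
weight_500 0.56 [262. 212.] [427.  27.  23.]
weight_200 0.77 [249. 231.] [410.  91.   0.]
weight_200 0.65 [280. 221.] [386.  -0.   0.]
weight_200 0.64 [284. 205.] [431. -70.   0.]
weight_200 0.64 [315. 197.] [ 397. -170.    0.]
weight_200 0.56 [262. 212.] [452.  -0.   0.]
weight_100 0.77 [249. 231.] [410.  91.   0.]
weight_100 0.65 [280. 221.] [386.  -0.   0.]
weight_100 0.64 [284. 205.] [431. -70.   0.]
weight_100 0.64 [315. 197.] [ 397. -170.    0.]
weight_100 0.56 [262. 212.] [452.  -0.   0.]
weight_50 0.77 [249. 231.] [410.  91.   0.]
weight_50 0.65 [280. 221.] [386.  -0.   0.]
weight_50 0.64 [284. 205.] [431. -70.   0.]
weight_50 0.64 [315. 197.] [ 397. -170.    0.]
weight_50 0.56 [262. 212.] [452.  -0.   0.]
weight_block 0.73 [165. 257.] [476. 303.   0.]
bar_scale 0.82 [343. 175.] [ 420. -352.    0.]
bar_scale 0.41 [228. 217.] [498.  83.   0.]
bar_scale 0.27 [169. 255
[... 1438 characters left out ...]
0.50748393, -0.23758201,  1.50022089,  0.12571954,
        1.14891303, -0.15480276]), 'dq': array([ 8.65715576e-05,  8.78530201e-04,  1.85859372e-03, -2.20002133e-04,
        8.61412652e-04, -5.96120015e-04,  5.26047576e-05]), 'joint_torque': array([ 3.39000808e-04, -6.20372844e+01, -2.18473859e+00, -2.49960566e+01,
        1.39697871e-02,  2.16012057e-03, -2.61877005e-05]), 'ee_pos': array([ 228.18346387, -581.83097191,  253.27711558]), 'tcp_rot': array([ 9.82586470e-01,  1.85805889e-01, -1.52042461e-05, -2.00707725e-05]), 'ft_force': array([ 0.23845423, -0.67518237,  0.44958266]), 'torque': array([ 0.04111505,  0.06761918, -0.01169922]), 'grasp_force': 0.0, 'grip_width': 85.34510314197864}
```

View pics/scene.png

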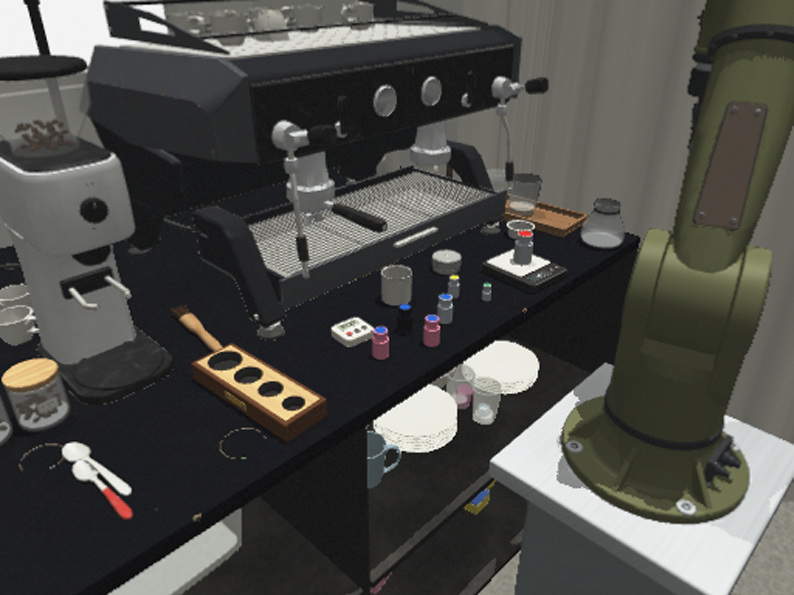

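View pics/side.png

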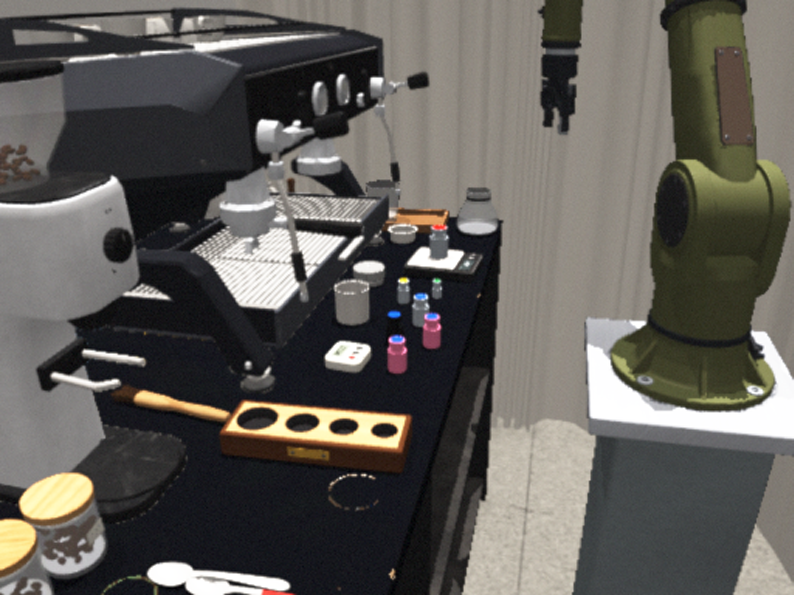

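The scene picture (native pixels) shows these candidates:
- **Pink look-alikes:** (245,221) and (278,213).
- **Black look-alike:** (261,205).
- **Steel weights:** blue disc at (287,198), which is weight_200; yellow (293,185), green (314,188), and red on the scale at (338,159).
- **Block:** around (168,252), with its largest well towards the machine.

The side view agrees, with steel-blue at (271,200).

```bash
cat > m.py <<'E'
from h import *
a=ctrl.grab_frame("scene");b=ctrl.grab_frame("side")
G={"500":((338,151),(283,148),0),"200":((287,191),(271,193),115),"100":((293,180),(260,182),28),"50":((314,185),(282,182),65)}
def disc(p,g,h):
    x,y=g; hsv=cv2.cvtColor(p["color"],cv2.COLOR_RGB2HSV).astype(int)
    dh=np.abs((hsv[...,0]-h+90)%180-90); m=((dh<14)&(hsv[...,1]>110)&(hsv[...,2]>60))
    w=np.zeros_like(m); w[y-6:y+7,x-7:x+8]=1; v,u=np.nonzero(m&w); return np.array([u.mean(),v.mean()]) if len(u) else None,len(u)
def tri(rs):
    A=np.zeros((3,3));B=np.zeros(3)
    for c,d in rs:
        d=d[0]/np.linalg.norm(d[0]);M=np.eye(3)-np.outer(d,d);A+=M;B+=M@c
    return np.linalg.solve(A,B)
H={"500":85,"200":49,"100":41,"50":32}
for k,(g,s,h) in G.items():
    u1,n1=disc(a,g,h);u2,n2=disc(b,s,h)
    if n1 and n2: print(k,n1,n2,u1,u2,np.round(tri([ray(a,u1),ray(b,u2)]),1),"z-known",np.round(onz(a,u1,H[k])[0,:2],1),np.round(onz(b,u2,H[k])[0,:2],1))
    else: print(k,n1,n2)
for n,p in(("sc",a),("si",b)):
    r=ctrl.outline_of("weight_block",p)[0]; X,C,uv=cloud(p,r["pixels"])
    k=X[:,2]>28; T=X[k&(C.sum(1)>330)&(X[:,2]<38)]
    rect=cv2.minAreaRect(X[k&(X[:,2]<38)][:,:2].astype(np.float32)); print(n,"block",len(T),T[:,2].mean().round(1),rect)
    hsv=p["color"].sum(2)
    m=((hsv<130)&r["pixels"]).astype(np.uint8); nn,l,st,ce=cv2.connectedComponentsWithStats(m)
    for i in range(1,nn):
        if st[i,4]>40: 
            print(" well",st[i],np.round(onz(p,ce[i],32)[0,:2],1))
for k,g in G.items(): pass
save(a,"crop",(225,140,130,100),6)
E
python3 m.py
```

```text
500 24 41 [338.375 150.125] [282.56097561 145.29268293] [ 439.8 -339.9   86.7] z-known [ 440.2 -340.9] [ 441.7 -348.9]
200 18 25 [287.         190.88888889] [270.88 190.4 ] [423.1 -70.   50.6] z-known [423.8 -71. ] [424.5 -75.4]
100 11 12 [292.72727273 178.18181818] [259.5 180. ] [ 472.1 -155.    41.8] z-known [ 471.8 -154.8] [ 473.3 -159. ]
50 4 6 [314.   183.25] [281.5 180. ] [ 415.6 -186.    34. ] z-known [ 416.6 -187.6] [ 417.1 -193.2]
sc block 987 31.1 ((477.46490478515625, 299.49029541015625), (223.93536376953125, 77.65569305419922), 3.420305013656616)
 well [135 227  20  10 115] [560.7 300.5]
 well [124 236  86  49 723] [410.8 332.5]
 well [151 237  18   9  96] [500.3 298.3]
 well [167 246  15   9  85] [447.3 295.4]
 well [182 256  14   8  76] [396.6 292.9]
si block 0 nan ((0.0, 0.0), (0.0, 0.0), 0.0)
 well [260 167  52  15 238] [ 410.4 -222.8]m.py:21: RuntimeWarning: Mean of empty slice.
  rect=cv2.minAreaRect(X[k&(X[:,2]<38)][:,:2].astype(np.float32)); print(n,"block",len(T),T[:,2].mean().round(1),rect)
  ret = ret.dtype.type(ret / rcount)
```

View pics/crop.png

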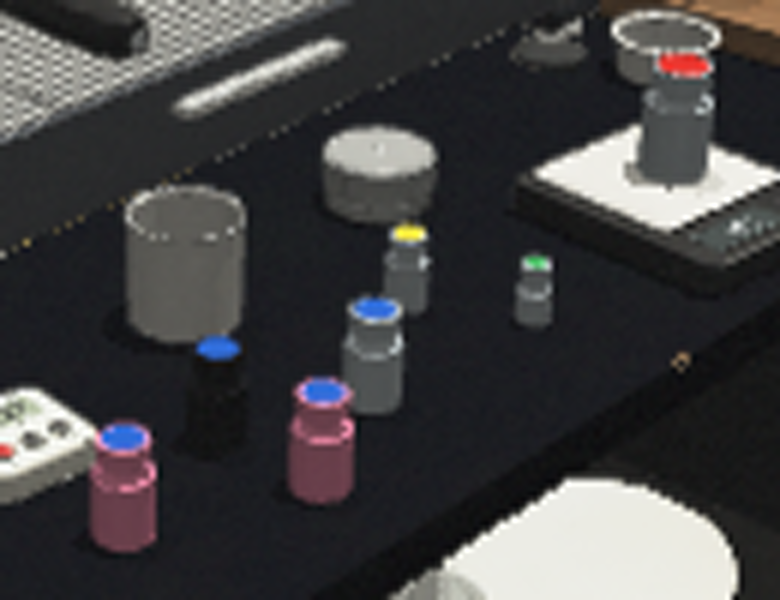

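The crop confirms the choice. The steel weight with the blue disc, at crop (375,355), is weight_200. The pink ones (123,490) and (320,440) and the black one (217,395) are decoys. Before moving, I'll check for obstacles around the two tightest spots.

```bash
python3 - <<'E'
from h import *
print(ctrl.tips_ahead)
for n in("scene","side"):
  p=ctrl.grab_frame(n); X,C,_=cloud(p)
  for c,nm in(((553,304),"w500"),((440,-342),"500"),((472,-155),"100"),((424,-71),"200")):
    d=np.abs(X[:,:2]-c).max(1)
    for lo,hi in((40,100),(100,170),(170,300),(300,500)):
      k=(d<110)&(X[:,2]>lo)&(X[:,2]<hi)
      if k.sum()>3: Y=X[k]; i=np.abs(Y[:,:2]-c).max(1).argmin(); print(n,nm,lo,k.sum(),Y.min(0).round(),Y.max(0).round(),"near",Y[i].round())
E
```

```text
22.0
scene w500 40 256 [592. 195.  40.] [663. 208. 100.] near [610. 208.  47.]
scene w500 100 169 [627. 194. 100.] [663. 397. 162.] near [637. 391. 150.]
scene w500 170 697 [614. 355. 203.] [659. 414. 300.] near [631. 380. 275.]
scene w500 300 2699 [580. 194. 300.] [663. 414. 454.] near [616. 238. 329.]
scene 500 40 174 [ 421. -356.   41.] [ 456. -318.   86.] near [ 439. -343.   85.]
scene 500 100 46 [ 540. -438.  123.] [ 550. -415.  170.] near [ 540. -420.  155.]
scene 500 170 26 [ 542. -431.  171.] [ 550. -417.  208.] near [ 542. -425.  182.]
scene 500 300 183 [ 477. -432.  335.] [ 549. -398.  375.] near [ 483. -398.  361.]
scene 100 40 733 [ 411. -265.   40.] [577. -45. 100.] near [ 473. -157.   40.]
scene 100 100 364 [ 554. -265.  100.] [580. -46. 118.] near [ 554. -188.  101.]
scene 100 300 31 [ 580. -224.  340.] [582. -57. 387.] near [580. -57. 369.]
scene 200 40 256 [ 379. -159.   40.] [534.  19.  59.] near [424. -72.  48.]
scene 200 170 137 [494.   2. 175.] [534.  27. 200.] near [498.   4. 186.]
side w500 40 525 [593. 194.  40.] [663. 208. 100.] near [609. 208.  48.]
side w50
[... 215 characters left out ...]
side 500 40 178 [ 422. -359.   40.] [ 458. -321.   85.] near [ 439. -341.   66.]
side 500 100 45 [ 540. -437.  123.] [ 550. -417.  169.] near [ 540. -423.  132.]
side 500 170 28 [ 541. -432.  170.] [ 550. -417.  207.] near [ 541. -429.  177.]
side 500 300 163 [ 476. -432.  337.] [ 550. -401.  374.] near [ 498. -402.  357.]
side 100 40 488 [ 412. -264.   40.] [575. -45. 100.] near [ 467. -151.   42.]
side 100 100 198 [ 555. -264.  100.] [579. -45. 116.] near [ 555. -155.  102.]
side 100 300 6 [581. -87. 378.] [582. -64. 389.] near [581. -87. 389.]
side 200 40 274 [ 380. -161.   40.] [534.  18.  58.] near [423. -70.  47.]
side 200 170 181 [496.   3. 172.] [534.  24. 199.] near [500.   3. 176.]
```

servo_tool(targets=[1,1,1,-0.5,-1,1,1,1,-0.5,-1,1,1,1,-0.5,-1,1,1,1,-0.5,0,1,1,1,-0.5,0,1,1,1,-0.5,0,1,0.8,1,-0.5,0,1,0,1,-0.5,0,1,0,1,0,0,1,0,0.5,0,0,1,0,0,0,0])

```text
t: 2.4
ee_pos: [398.7, -343.1, 153.7]
tcp_rot: [1.0, 0.031, 0.0, -0.0]
ft_force: [0.3, 0.8, 0.2]
grip_width: 85.2
grasp_force: 0.0
```

```bash
python3 - <<'E'
from h import *
p=ctrl.grab_frame("wrist"); save(p,"wr1",None,1.5)
X,C,uv=cloud(p)
E=np.linalg.inv(p["extrinsics"]); print(E[:3,3].round(),E[:3,2].round(2),ctrl.read_state()["ee_pos"].round(1))
h=cv2.cvtColor(p["color"],cv2.COLOR_RGB2HSV).reshape(-1,3).astype(int).reshape(384,512,3)
m=((h[...,0]<8)|(h[...,0]>172))&(h[...,1]>120)&(h[...,2]>80)
v,u=np.nonzero(m); print(len(u),u.mean(),v.mean(),onz(p,[u.mean(),v.mean()],85), proj(p,[440,-342,85]))
E
```

```text
[ 477. -338.  274.] [-0.3  -0.02 -0.95] [ 398.5 -344.7  153.8]
1609 265.28962088253576 152.680546923555 [[ 440.71688207 -343.5150083    85.        ]] [[262.6292699 153.7289157]]
```

View pics/wr1.png

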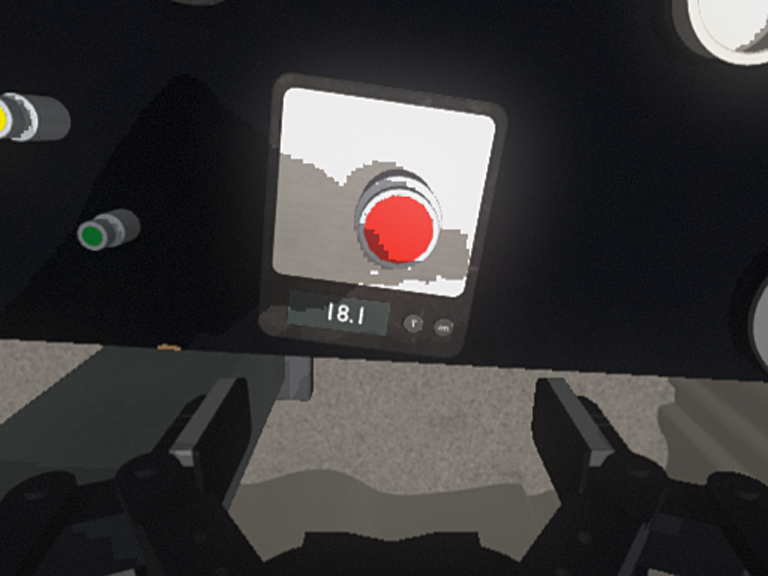

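The wrist view shows weight_500's red disc at (265,153), which gives (440.7, -343.5). That matches the other two views. Next: approach, descend and grip the body.

servo_tool(targets=[1,0.84,0.06,0,0,1,0.84,0,0,0,1,0,0,-0.8,0,1,0,0,-0.8,0,1,0,0,-0.8,0,1,0,0,-0.8,0,1,0,0,-0.47,0,1,0,0,0,0,0,0,0,0,0,0,0,0,0,0,0,0,0,0,0,0,0,0,0,0], grip_force=50)

```text
t: 3.65
ee_pos: [440.6, -343.3, 62.6]
tcp_rot: [1.0, 0.03, 0.001, 0.001]
ft_force: [-0.8, 0.1, 3.4]
grip_width: 35.1
grasp_force: 49.5
```

servo_tool(targets=[0,0,0,0,0,0,0,0,0,0,0,0,0,0,0,0,0,0,0,0,0,0,0,0,0])

```text
t: 4.15
ee_pos: [440.6, -343.3, 62.6]
tcp_rot: [1.0, 0.03, 0.001, 0.001]
ft_force: [-1.4, -0.3, 5.9]
grip_width: 35.5
grasp_force: 49.5
```

servo_tool(targets=[0,0,0,0.4,0,0,0,0,0.6,0,0,0,0,1,0,0,0,0,1,0,0,-0.8,0,0.6,0,0,-0.8,0.5,0,0,0,0,0,0,0,0,0,0,0,0])

```text
t: 4.95
ee_pos: [399.7, -330.1, 151.9]
tcp_rot: [1.0, 0.03, -0.0, -0.0]
ft_force: [-0.1, -0.1, -5.6]
grip_width: 35.4
grasp_force: 51.0
```

```bash
python3 - <<'E'
from h import *
p=ctrl.grab_frame("wrist"); s=ctrl.grab_frame("scene")
a=cv2.resize(p["color"],(512,384)); u=proj(s,ctrl.read_state()["ee_pos"])[0].astype(int); print(u)
b=cv2.resize(s["color"][max(u[1]-60,0):u[1]+60,u[0]-45:u[0]+45],(288,384))
cv2.imwrite("pics/g1.png",np.hstack([a,b])[:,:,::-1])
E
```

```text
[349 134]
```

View pics/g1.png

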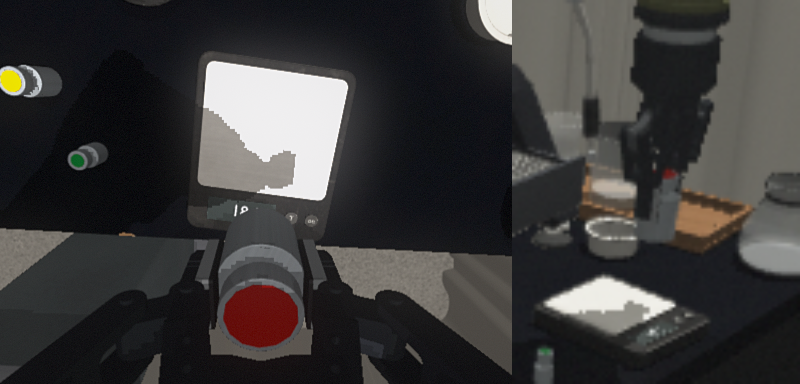

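The wrist view shows weight_500 held upright: red disc at (260,315), clear of the pan. Next I'll carry it in front of the machine to the block.

servo_tool(targets=[0,0,0.5,0,0,0,0,1,0,0,0,0,1,0,0,0,0,1,0,0,0,0,1,0,0,0,0,1,0,0,0,0,1,0,0,0,0,1,0,0,0,0,1,0,0,0,0,1,0,0,0,0,1,0,0,0,0,1,0,0])

```text
t: 6.25
ee_pos: [400.1, -40.9, 151.5]
tcp_rot: [1.0, 0.03, 0.0, -0.0]
ft_force: [-0.3, 0.2, -4.4]
grip_width: 35.5
grasp_force: 51.0
```

servo_tool(targets=[0,0,1,0,0,0,0,1,0,0,0,0,1,0,0,0,0,1,0,0,0,0,1,0,0,0,0,1,0,0,0,0,1,0,0,0,0,1,0,0,0,0,1,0,0,0,0,1,0,0,0,0,1,0,0,0,0,1,0,0])

```text
t: 7.45
ee_pos: [399.4, 259.0, 151.4]
tcp_rot: [1.0, 0.03, -0.0, -0.0]
ft_force: [-0.4, -1.1, -4.1]
grip_width: 35.2
grasp_force: 51.0
```

servo_tool(targets=[0,0,1,0,0,0,0,0.5,0,0,0,0,0,0,0,0,0,0,0,0])

```text
t: 7.85
ee_pos: [399.8, 293.7, 151.2]
tcp_rot: [1.0, 0.03, -0.0, 0.001]
ft_force: [-0.5, -0.1, -5.7]
grip_width: 35.6
grasp_force: 51.0
```

```bash
cat > w.py <<'E'
from h import *
# block pose from wrist picture(s): pale top outline + wells
def block(p,n=None):
    r=ctrl.outline_of("weight_block",p); 
    if not r: print("none"); return
    X,C,uv=cloud(p); k=(X[:,2]>26)&(X[:,2]<37)&(X[:,0]>340)&(X[:,0]<610)&(X[:,1]>240)&(X[:,1]<360)&(C.sum(1)>150)
    print("rect",cv2.minAreaRect(X[k][:,:2].astype(np.float32)),X[k][:,2].mean())
    g=p["color"].sum(2); h=np.zeros((384,512),np.uint8)
    hull=cv2.convexHull(np.argwhere(r[0]["pixels"])[:,::-1].astype(np.int32)); cv2.fillConvexPoly(h,hull,1)
    m=((g<170)&(h>0)).astype(np.uint8); nn,l,st,ce=cv2.connectedComponentsWithStats(m)
    for i in range(1,nn):
        if st[i,4]>300:
            c=cv2.findContours((l==i).astype(np.uint8),0,1)[0][0][:,0]
            Y=onz(p,c,32); (x,y),rr=cv2.minEnclosingCircle(Y[:,:2].astype(np.float32)); print(" well",st[i],"c",round(x,1),round(y,1),"d",round(2*rr,1))
def disc(p,hue,z,w=None):
    h=cv2.cvtColor(p["color"],cv2.COLOR_RGB2HSV).astype(int)
    m=((np.abs((h[...,0]-hue+90)%180-90)<12)&(h[...,1]>110)&(h[...,2]>50)).astype(np.uint8)
    nn,l,st,ce=cv2.connectedComponentsWithStats(m)
    for i in range(1,nn):
        if st[i,4]>150: print(" disc",st[i],onz(p,ce[i],z)[0].round(1))
if __name__=="__main__":
    import sys
    p=ctrl.grab_frame("wrist"); print(ctrl.read_state()["ee_pos"].round(1)); block(p)
    if len(sys.argv)>1: disc(p,int(sys.argv[1]),float(sys.argv[2]))
    if len(sys.argv)>3: save(p,sys.argv[3],None,1.4)
E
python3 w.py 0 174 wr2
```

```text
[400.  293.2 151.2]
rect ((451.2194519042969, 294.5135192871094), (164.25755310058594, 78.3923568725586), 3.247448444366455) 31.322355691686614
 well [206  57  24 173 701] c 431.8 327.2 d 128.1
 well [243 178  40  33 932] c 396.3 291.5 d 32.1
 disc [ 307    0   33  178 2722] [482.4 281.1 174. ]
 disc [265  25  29  63 286] [486.4 291.9 174. ]
 disc [196  32  24 126 866] [475.2 312.9 174. ]
 disc [487 148  25  38 722] [459.8 223.2 174. ]
 disc [293 175  19  55 218] [441.1 281.9 174. ]
 disc [213 187  17  43 200] [439.3 309.5 174. ]
 disc [ 223  285   75   63 3673] [400.7 293.6 174. ]
```

View pics/wr2.png

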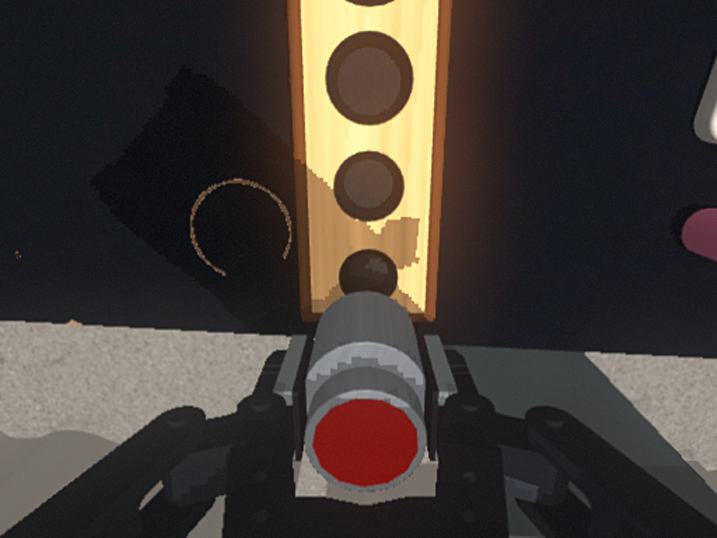

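The wrist picture shows the block with its wells at (264,55) for the 200, (264,133) for the 100 and (263,197) for the 50. The held weight is centred on the TCP. I'll convert the wells to positions.

```bash
cat > wells.py <<'E'
from h import *
def wells(p, est):
    """refine mouth-circle centres from the colour picture: warp top plane to mm grid, Hough"""
    xs=np.arange(360,600,.5); ys=np.arange(250,350,.5); Gx,Gy=np.meshgrid(xs,ys)
    uv=proj(p,np.c_[Gx.ravel(),Gy.ravel(),np.full(Gx.size,32.)]).astype(np.float32).reshape(*Gx.shape,2)
    im=cv2.remap(cv2.cvtColor(p["color"],cv2.COLOR_RGB2GRAY),uv[...,0],uv[...,1],1,borderValue=128); im=cv2.GaussianBlur(im,(0,0),2)
    for n,(x,y,d) in est.items():
        gx,gy=cv2.Sobel(im,5,1,0),cv2.Sobel(im,5,0,1); best=[]
        t=np.linspace(0,2*np.pi,90,endpoint=False)
        for dx in np.arange(-8,8.1,.5):
            for dy in np.arange(-8,8.1,.5):
                for r in np.arange(d/2-2,d/2+1.1,.5):
                    X=((x+dx+r*np.cos(t)-360)*2).round().astype(int);Y=((y+dy+r*np.sin(t)-250)*2).round().astype(int)
                    ok=(X>=0)&(X<480)&(Y>=0)&(Y<200)
                    if ok.sum()<80: continue
                    g=(gx[Y[ok],X[ok]]*np.cos(t[ok])+gy[Y[ok],X[ok]]*np.sin(t[ok])); best.append((np.minimum(g,np.percentile(g,70)).mean(),x+dx,y+dy,2*r))
        if best: print(n,np.round(max(best),1),"est",round(x,1),round(y,1))
    return im
EST={"500":(553.4,304,53),"200":(495.4,300.6,43),"100":(443.6,297.5,37),"50":(393.6,294.5,33)}
if __name__=="__main__":
    for c in("wrist","scene","side"): print(c); wells(ctrl.grab_frame(c),EST)
E
python3 wells.py
```

```text
wrist
500 [2.000e-01 5.509e+02 3.005e+02 4.900e+01] est 553.4 304
200 [234.2 497.9 297.1  43. ] est 495.4 300.6
100 [202.3 446.1 294.5  37. ] est 443.6 297.5
50 [101.7 396.6 291.5  32. ] est 393.6 294.5
scene
500 [115.8 553.4 303.5  52. ] est 553.4 304
200 [124.5 496.4 300.1  43. ] est 495.4 300.6
100 [114.3 444.6 296.5  37. ] est 443.6 297.5
50 [ 72.9 394.6 293.5  33. ] est 393.6 294.5
side
500 [143.2 554.9 301.5  50. ] est 553.4 304
200 [149.5 496.9 298.1  40. ] est 495.4 300.6
100 [133.3 445.1 295.   35. ] est 443.6 297.5
50 [ 88.4 395.6 292.   33. ] est 393.6 294.5
```

servo_tool(targets=[0,1,0.1,0,0,0,0.6,0.1,0,0,0,0,0,0,0,0,0,0,0,0])

```text
t: 8.5
ee_pos: [440.1, 299.0, 151.3]
tcp_rot: [1.0, 0.029, -0.0, 0.0]
ft_force: [-0.7, 0.3, -4.6]
grip_width: 34.9
grasp_force: 51.0
```

```bash
python3 - <<'E'
from wells import *
import w
p=ctrl.grab_frame("wrist"); print(ctrl.read_state()["ee_pos"]); wells(p,EST)
w.disc(p,0,174)
E
```

```text
[439.57515702 299.09073363 151.33417382]
500 [164.6 555.9 300.5  52. ] est 553.4 304
200 [217.3 497.9 297.1  42. ] est 495.4 300.6
100 [152.8 446.1 294.   37. ] est 443.6 297.5
50 [1.000e-01 4.011e+02 2.945e+02 3.300e+01] est 393.6 294.5
 disc [481 194  31  44 923] [485.  224.9 174. ]
 disc [ 223  285   75   63 3668] [440.9 298.8 174. ]
```

servo_tool(targets=[0,1,0.08,0,0,0,1,0,0,0,0,1,0,0,0,0,1,0,0,0,0,0.6,0,0,0,0,0,0,-0.8,0,0,0,0,-0.8,0,0,0,0,-0.7,0,0,0,0,-0.35,0,0,0,0,-0.2,0,0,0,0,-0.2,0,0,0,0,0,0])

```text
t: 9.75
ee_pos: [555.0, 301.7, 75.2]
tcp_rot: [1.0, 0.03, -0.0, 0.0]
ft_force: [0.4, 0.2, -5.0]
grip_width: 35.8
grasp_force: 51.2
```

```bash
python3 - <<'E'
from h import *
s=ctrl.grab_frame("scene"); d=ctrl.grab_frame("side"); e=ctrl.read_state(); print(e["ee_pos"],e["ft_force"])
o=[]
for p in(s,d):
    u=proj(p,[555,301,40])[0].astype(int); o.append(cv2.resize(p["color"][u[1]-60:u[1]+50,u[0]-50:u[0]+50],(400,440),interpolation=2))
cv2.imwrite("pics/ins.png",np.hstack(o)[:,:,::-1])
E
```

```text
[555.44212732 301.86826115  75.88010533] [-0.34028115  0.38737052 -5.41455346]
```

View pics/ins.png

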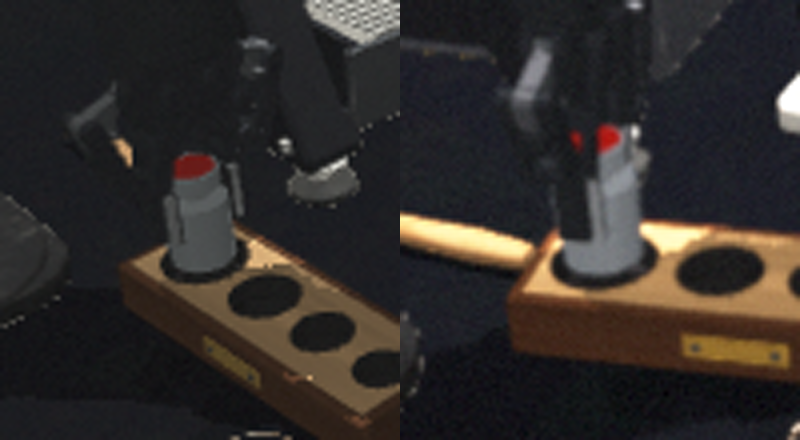

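Both views show the foot centred over the largest mouth, at (205,265) in the left half and (600,265) in the right. Lowering slowly.

servo_tool(targets=[0,0,-0.02,-0.16,0,0,0,0,-0.16,0,0,0,0,-0.12,0,0,0,0,-0.08,0,0,0,0,-0.08,0,0,0,0,0,0,0,0,0,0,0])

```text
t: 10.55
ee_pos: [555.2, 301.2, 60.3]
tcp_rot: [1.0, 0.03, -0.0, -0.0]
ft_force: [-0.5, -0.8, -5.5]
grip_width: 35.2
grasp_force: 51.2
```

servo_tool(targets=[0,0,0,-0.05,0,0,0,0,-0.04,0,0,0,0,0,0,0,0,0,0,0])

```text
t: 10.95
ee_pos: [555.2, 301.2, 58.0]
tcp_rot: [1.0, 0.03, -0.0, -0.0]
ft_force: [0.2, 0.9, -4.4]
grip_width: 35.0
grasp_force: 51.2
```

servo_tool(targets=[0,0,0,-0.03,0,0,0,0,-0.02,0,0,0,0,0,0,0,0,0,0,0])

```text
t: 11.35
ee_pos: [555.3, 301.2, 57.7]
tcp_rot: [1.0, 0.03, 0.0, -0.0]
ft_force: [-3.3, -1.5, 6.1]
grip_width: 35.5
grasp_force: 52.0
```

Contact is at the predicted height, so it is seated. Release and rise.

servo_tool(targets=[0.5,0,0,0,0,0.6,0,0,0,0,0.7,0,0,0,0,0.7,0,0,0,0,0.7,0,0,0.4,0,0.7,0,0,0.8,0,0.7,0,0,1,0,0.7,0,0,1,0,0.7,-1,0,0.6,0,0.7,-1,0,0,0,0.7,-1,0,0,0,0.7,-1,0,0,0])

```text
t: 12.55
ee_pos: [454.4, 301.3, 152.8]
tcp_rot: [1.0, 0.03, 0.001, -0.0]
ft_force: [-0.5, 0.0, -0.4]
grip_width: 59.8
grasp_force: 0.0
```

```bash
python3 w.py 0 80; python3 - <<'E'
from h import *
import w
for c in("scene","side","wrist"):
    p=ctrl.grab_frame(c); X,C,_=cloud(p); k=(np.hypot(X[:,0]-555,X[:,1]-301)<22)&(X[:,2]>60); C=C.astype(int)
    red=k&(C[:,0]>2*C[:,1]); print(c,X[red].mean(0) if red.sum() else 0, red.sum())
E
```

```text
[449.8 301.6 152.6]
rect ((478.6944274902344, 296.1471252441406), (219.543212890625, 78.19398498535156), 3.2538139820098877) 31.325149187503396
 well [ 214   62   99  227 1267] c 459.5 296.1 d 195.2
 well [242 140  50  25 442] c 491.1 298.7 d 37.7
 well [ 246  182   45   43 1052] c 446.4 294.4 d 35.8
 well [ 249  243   39   34 1059] c 396.4 291.4 d 32.5
 disc [ 210    0  130  154 3150] [547.4 293.5  80. ]
 disc [ 232   10   77   82 1251] [548.  302.3  80. ]
 disc [ 248   18   49   53 2026] [555.4 300.9  80. ]
 disc [309 153  20  84 272] [476.5 268.8  80. ]
 disc [ 478  209   34   46 1030] [455.2 147.8  80. ]
 disc [222 254  92  34 462] [408.4 293.6  80. ]
scene [553.58293546 304.63228192  79.69387058] 48
side [554.87261602 300.39978799  80.12223465] 64
wrist [555.35810941 300.93267965  80.02358637] 1975
```

weight_500 is seated: its disc is at z = 80 = 18 + 62. Going for weight_200.

servo_tool(targets=[0.7,-1,-1,0,0,0.7,-1,-1,0,0,0.7,0,-1,0,0,0.7,0,-1,0,0,0.7,0,-1,0,0,0.7,0,-1,0,0,0.7,0,-1,0,0,0.7,0,-1,0,0,0.7,0,-1,0,0,0.7,0,-1,0,0,0.7,0,-1,0,0,0.7,0,-1,0,0])

```text
t: 14.0
ee_pos: [406.3, -0.4, 152.0]
tcp_rot: [1.0, 0.029, 0.001, 0.0]
ft_force: [1.0, 0.3, 0.3]
grip_width: 59.7
grasp_force: 0.0
```

servo_tool(targets=[0.7,0,-1,0,0,0.7,0,-1,0,0,0.7,0,-0.9,0,0,0.7,0,0,0,0,0.7,0,0,0,0])

```text
t: 14.5
ee_pos: [405.9, -72.0, 151.9]
tcp_rot: [1.0, 0.029, 0.0, -0.0]
ft_force: [0.0, -0.1, 0.1]
grip_width: 59.8
grasp_force: 0.0
```

```bash
python3 - <<'E'
from h import *
import w
p=ctrl.grab_frame("wrist"); print(ctrl.read_state()["ee_pos"])
for n,h,z in(("200/look-alikes",110,49),("100",27,41),("50",65,32)): print(n); w.disc(p,h,z)
save(p,"wr3",None,1.4)
E
```

```text
[405.76829925 -71.27657369 151.84515941]
200/look-alikes
 disc [138 117  30  30 691] [451.6   3.7  49. ]
 disc [ 21 146  27  26 532] [428.   87.2  49. ]
 disc [251 163  27  26 533] [424.6 -73.9  49. ]
 disc [150 202  25  23 458] [392.4  -0.6  49. ]
100
 disc [379 103  20  20 309] [ 472.5 -157.    41. ]
50
```

View pics/wr3.png

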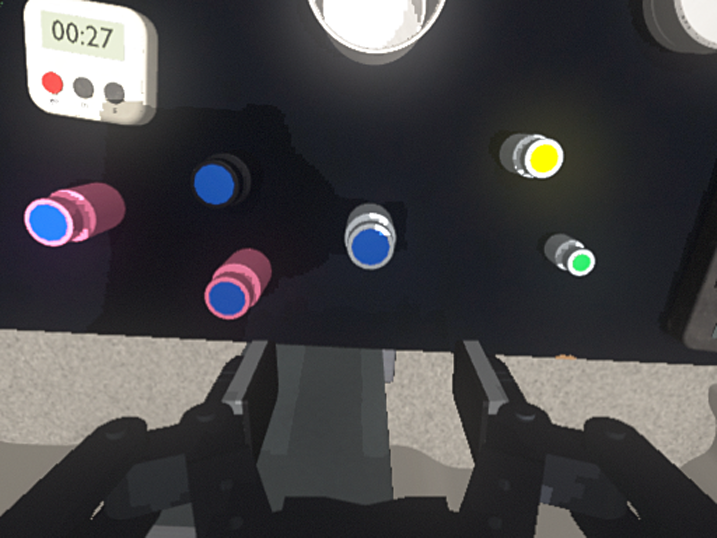

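The wrist view shows the steel-and-blue weight_200 disc at (265,176), which is (424.6, -73.9). The pink ones at (34,159) and (163,213) and the black one at (153,131) stay clear of the fingers. Descending on weight_200.

servo_tool(targets=[0.7,0.73,-0.08,0,0,0.7,0,0,-1,0,0.7,0,0,-1,0,0.7,0,0,-1,0,0.7,0,0,-0.8,0,0.7,0,0,-0.5,0,0.7,0,0,-0.26,0,0.7,0,0,0,0,0,0,0,0,0,0,0,0,0,0,0,0,0,0,0,0,0,0,0,0], grip_force=40)

```text
t: 15.75
ee_pos: [424.0, -73.3, 38.6]
tcp_rot: [1.0, 0.03, 0.001, 0.0]
ft_force: [-1.5, 1.3, 6.2]
grip_width: 25.4
grasp_force: 39.0
```

servo_tool(targets=[0,0,0,0,0,0,0,0,0,0,0,0,0,0,0])

```text
t: 16.05
ee_pos: [423.9, -73.3, 38.6]
tcp_rot: [1.0, 0.03, 0.001, 0.0]
ft_force: [-1.3, 0.4, 6.4]
grip_width: 25.2
grasp_force: 39.0
```

servo_tool(targets=[0,0,0,0.4,0,0,0,0,0.7,0,0,0,0,1,0,0,-0.4,0,1,0,0,-0.4,0,1,0,0,0,0.83,0.4,0,0,0,1,0,0,0,0,1,0,0,0,0,1,0,0,0,0,1,0,0,0,0,1,0,0,0,0,1,0,0])

```text
t: 17.25
ee_pos: [403.1, 98.2, 151.0]
tcp_rot: [1.0, 0.03, 0.0, 0.0]
ft_force: [0.1, -0.2, -2.2]
grip_width: 25.6
grasp_force: 39.7
```

servo_tool(targets=[0,0,1,0,0,0,0,1,0,0,0,0,1,0,0,0,0,1,0,0,0,0,1,0,0,0,0,1,0,0,0,0,1,0,0,0,0,1,0,0,0,0,0,0,0,0,0,0,0,0])

```text
t: 18.25
ee_pos: [403.0, 297.4, 150.7]
tcp_rot: [1.0, 0.03, -0.0, 0.0]
ft_force: [0.1, -0.5, -3.1]
grip_width: 25.1
grasp_force: 39.7
```

```bash
python3 - <<'E'
from wells import *
import w
p=ctrl.grab_frame("wrist"); e=ctrl.read_state()["ee_pos"];print(e); wells(p,EST)
w.disc(p,112,e[2]+10.4)
E
```

```text
[403.18858177 296.5584973  150.57601872]
500 [  4.7 550.9 301.   49. ] est 553.4 304
200 [232.7 497.9 297.1  43. ] est 495.4 300.6
100 [189.3 446.1 294.5  37. ] est 443.6 297.5
50 [112.5 396.6 291.5  32. ] est 393.6 294.5
 disc [ 237  274   49   42 1551] [403.9 297.2 161. ]
```

servo_tool(targets=[0,1,0,0,0,0,1,0,0,0,0,1,0,0,0,0,0.77,0.01,0,0,0,0,0,-1,0,0,0,0,-1,0,0,0,0,-0.6,0,0,0,0,-0.3,0,0,0,0,-0.15,0,0,0,0,0,0,0,0,0,0,0])

```text
t: 19.4
ee_pos: [498.1, 297.7, 74.9]
tcp_rot: [1.0, 0.03, 0.001, -0.0]
ft_force: [-0.1, 0.5, -1.8]
grip_width: 24.9
grasp_force: 39.8
```

```bash
python3 - <<'E'
from h import *
s=ctrl.grab_frame("scene"); d=ctrl.grab_frame("side"); e=ctrl.read_state(); print(e["ee_pos"],e["ft_force"])
o=[]
for p in(s,d):
    u=proj(p,[498,298,40])[0].astype(int); o.append(cv2.resize(p["color"][u[1]-60:u[1]+50,u[0]-50:u[0]+50],(400,440),interpolation=2))
cv2.imwrite("pics/ins2.png",np.hstack(o)[:,:,::-1])
E
```

```text
[498.11301608 297.87319964  74.89242683] [ 0.69373983  0.38168393 -2.30409653]
```

View pics/ins2.png

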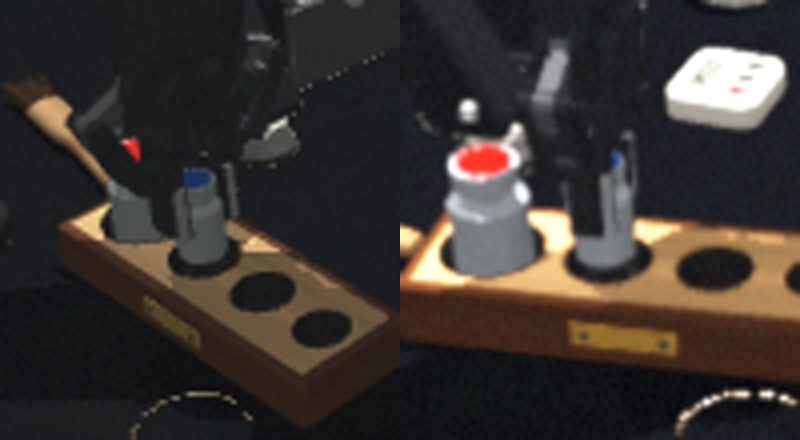

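weight_200 is centred over the second mouth, at (203,255) in the left half and (605,260) in the right. weight_500 stands seated beside it. Lowering.

servo_tool(targets=[0,-0.02,0,-0.16,0,0,0,0,-0.16,0,0,0,0,-0.12,0,0,0,0,-0.09,0,0,0,0,-0.09,0,0,0,0,-0.05,0,0,0,0,0,0,0,0,0,0,0])

```text
t: 20.3
ee_pos: [497.2, 297.7, 57.3]
tcp_rot: [1.0, 0.03, 0.0, -0.0]
ft_force: [-0.8, -0.1, -2.7]
grip_width: 25.3
grasp_force: 39.8
```

servo_tool(targets=[0,0,0,-0.05,0,0,0,0,0,0,0,0,0,0,0])

```text
t: 20.6
ee_pos: [497.4, 297.8, 56.7]
tcp_rot: [1.0, 0.03, 0.0, -0.0]
ft_force: [-1.1, -1.1, 6.1]
grip_width: 25.4
grasp_force: 40.5
```

servo_tool(targets=[0.4,0,0,0,0,0.5,0,0,0,0,0.55,0,0,0,0,0.55,0,0,0,0,0.55,0,0,0.4,0,0.55,0,0,0.8,0,0.55,0,0,1,0,0.55,0,0,1,0,0.55,-1,0,0.6,0,0.55,-1,-1,0,0,0.55,-1,-1,0,0,0.55,-0.7,-1,0,0])

```text
t: 21.8
ee_pos: [403.0, 222.0, 151.8]
tcp_rot: [1.0, 0.03, 0.0, -0.0]
ft_force: [-0.3, -1.1, -0.7]
grip_width: 47.0
grasp_force: 0.0
```

servo_tool(targets=[0.55,0,-1,0,0,0.55,0,-1,0,0,0.55,0,-1,0,0,0.55,0,-1,0,0,0.55,0,-1,0,0,0.55,0,-1,0,0,0.55,0,-1,0,0,0.55,0,-1,0,0,0.55,0,-1,0,0,0.55,0,-1,0,0,0.55,0,-1,0,0,0.55,0,-1,0,0])

```text
t: 23.0
ee_pos: [404.8, -78.3, 151.8]
tcp_rot: [1.0, 0.03, 0.001, 0.0]
ft_force: [0.9, 0.2, -0.7]
grip_width: 46.9
grasp_force: 0.0
```

servo_tool(targets=[0.55,0,-1,0,0,0.55,0,-1,0,0,0.55,0,-1,0,0,0.55,0.4,-0.2,0,0,0.55,0,0,0,0,0.55,0,0,0,0])

```text
t: 23.6
ee_pos: [414.9, -156.4, 151.2]
tcp_rot: [1.0, 0.03, 0.0, -0.0]
ft_force: [-0.4, -0.2, 0.7]
grip_width: 47.3
grasp_force: 0.0
```

```bash
python3 - <<'E'
from h import *
import w
p=ctrl.grab_frame("wrist"); print(ctrl.read_state()["ee_pos"])
for n,h,z in(("100",27,41),("50",65,32)): print(n); w.disc(p,h,z)
for c in("scene","side"):
    p=ctrl.grab_frame(c); X,C,_=cloud(p); C=C.astype(int)
    for nm,x,y,k in(("500",555,301,C[:,0]>2*C[:,1]),("200",497.5,297.6,C[:,2]>1.5*C[:,0])):
        k=k&(np.hypot(X[:,0]-x,X[:,1]-y)<18)&(X[:,2]>50); print(c,nm,X[k].mean(0).round(1),k.sum())
E
```

```text
[ 414.67158498 -156.1813219   151.15703623]
100
 disc [257 109  20  21 319] [ 472.5 -157.1   41. ]
50
scene 500 [554.1 303.5  79.2] 51
scene 200 [496.8 299.6  66.4] 34
side 500 [554.8 300.9  80.2] 67
side 200 [498.3 295.8  66.1] 40
```

weight_200 is seated (disc z ≈ 66 to 67). The yellow disc of weight_100 is at (472.5, -157.1). Picking it.

servo_tool(targets=[0.55,1,-0.03,0,0,0.55,1,0,-0.5,0,0.55,0.29,0,-0.6,0,0.55,0,0,-1,0,0.55,0,0,-1,0,0.55,0,0,-0.8,0,0.55,0,0,-0.47,0,0.55,0,0,-0.2,0,0.55,0,0,0,0,0,0,0,0,0,0,0,0,0,0,0,0,0,0,0], grip_force=35)

```text
t: 24.95
ee_pos: [472.5, -158.2, 37.8]
tcp_rot: [1.0, 0.03, 0.001, 0.0]
ft_force: [-0.5, 0.6, 5.6]
grip_width: 18.8
grasp_force: 34.1
```

servo_tool(targets=[0,0,0,0,0,0,0,0,0,0,0,0,0,0,0,0,0,0,0,0])

```text
t: 25.35
ee_pos: [472.5, -158.2, 37.7]
tcp_rot: [1.0, 0.03, 0.001, 0.0]
ft_force: [-0.1, 1.3, 6.0]
grip_width: 19.4
grasp_force: 34.1
```

servo_tool(targets=[0,0,0,0.4,0,0,0,0,0.7,0,0,0,0,1,0,0,-0.7,0,1,0,0,-1,0,1,0,0,-1,1,0.4,0,0,0,1,0,0,0,0,1,0,0,0,0,1,0,0,0,0,1,0,0,0,0,1,0,0,0,0,1,0,0])

```text
t: 26.55
ee_pos: [404.3, 17.8, 150.0]
tcp_rot: [1.0, 0.03, 0.0, 0.0]
ft_force: [-0.1, 0.7, -0.6]
grip_width: 19.0
grasp_force: 34.4
```

servo_tool(targets=[0,0,1,0,0,0,0,1,0,0,0,0,1,0,0,0,0,1,0,0,0,0,1,0,0,0,0,1,0,0,0,0,1,0,0,0,0,1,0,0,0,0,1,0,0,0,0,1,0,0,0,0,1,0,0,0,0,0.1,0,0])

```text
t: 27.75
ee_pos: [403.9, 298.0, 150.1]
tcp_rot: [0.999, 0.032, 0.0, -0.001]
ft_force: [-0.5, -0.2, -1.2]
grip_width: 19.2
grasp_force: 34.4
```

servo_tool(targets=[0,0,0,0,0,0,0,0,0,0])

```text
t: 27.95
ee_pos: [404.4, 293.2, 149.5]
tcp_rot: [1.0, 0.029, -0.0, 0.0]
ft_force: [-0.5, -0.4, -0.7]
grip_width: 18.7
grasp_force: 34.4
```

```bash
python3 - <<'E'
from wells import *
import w
p=ctrl.grab_frame("wrist"); e=ctrl.read_state()["ee_pos"];print(e); wells(p,EST)
w.disc(p,27,e[2]+3.4)
E
```

```text
[404.51526873 293.07529497 149.42604776]
500 [  9.4 551.9 300.   49. ] est 553.4 304
200 [224.9 497.9 297.1  43. ] est 495.4 300.6
100 [187.2 446.1 294.5  37. ] est 443.6 297.5
50 [127.5 396.6 291.5  33. ] est 393.6 294.5
 disc [ 219  132   79   98 2719] [449.3 301.1 152.8]
 disc [268 202  35  28 333] [434.6 284.3 152.8]
 disc [244 271  35  30 788] [404.9 292.8 152.8]
```

servo_tool(targets=[0,0.82,0.08,0,0,0,0.82,0,0,0,0,0,0,-1,0,0,0,0,-1,0,0,0,0,-0.6,0,0,0,0,-0.3,0,0,0,0,-0.12,0,0,0,0,0,0,0,0,0,0,0])

```text
t: 28.9
ee_pos: [445.9, 296.5, 74.6]
tcp_rot: [1.0, 0.03, 0.001, -0.0]
ft_force: [-0.6, 0.9, -1.0]
grip_width: 18.7
grasp_force: 34.4
```

```bash
python3 - <<'E'
from h import *
s=ctrl.grab_frame("scene"); d=ctrl.grab_frame("side"); e=ctrl.read_state(); print(e["ee_pos"],e["ft_force"])
o=[]
for p in(s,d):
    u=proj(p,[446,295,40])[0].astype(int); o.append(cv2.resize(p["color"][u[1]-60:u[1]+50,u[0]-50:u[0]+50],(400,440),interpolation=2))
cv2.imwrite("pics/ins3.png",np.hstack(o)[:,:,::-1])
E
```

```text
[445.83844746 296.65035617  74.58244603] [-0.42060896 -1.46559086 -0.18819174]
```

View pics/ins3.png

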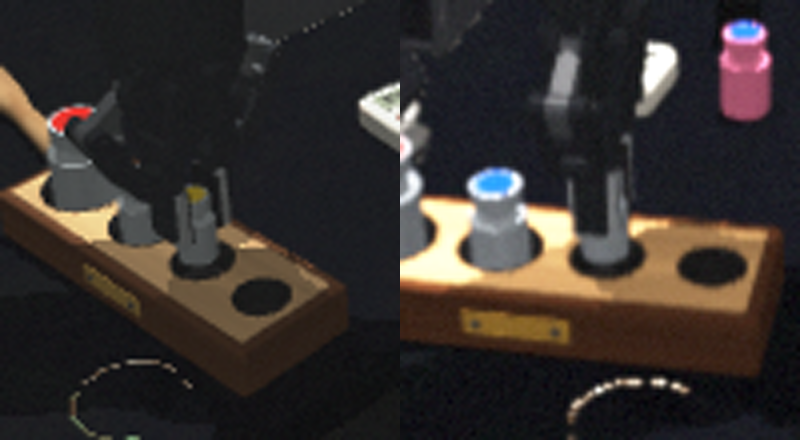

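weight_100 is over the third mouth, at (200,255) in the left half and (605,258) in the right. I'll correct y by -1.5 mm and lower it.

servo_tool(targets=[0,-0.01,-0.06,-0.16,0,0,0,0,-0.16,0,0,0,0,-0.12,0,0,0,0,-0.09,0,0,0,0,-0.09,0,0,0,0,-0.08,0,0,0,0,0,0,0,0,0,0,0])

```text
t: 29.8
ee_pos: [445.1, 294.9, 56.2]
tcp_rot: [1.0, 0.03, -0.0, 0.0]
ft_force: [0.2, -0.1, -1.2]
grip_width: 18.8
grasp_force: 34.4
```

servo_tool(targets=[0,0,0,-0.06,0,0,0,0,0,0,0,0,0,0,0])

```text
t: 30.1
ee_pos: [445.3, 295.1, 55.7]
tcp_rot: [1.0, 0.03, 0.0, -0.0]
ft_force: [-2.1, -1.9, 9.4]
grip_width: 18.7
grasp_force: 35.4
```

servo_tool(targets=[0.35,0,0,0,0,0.45,0,0,0,0,0.5,0,0,0,0,0.5,0,0,0,0,0.5,0,0,0.4,0,0.5,0,0,0.8,0,0.5,0,0,1,0,0.5,0,0,1,0,0.5,-0.8,-0.4,0.6,0,0.5,-0.8,-1,0,0,0.5,0,-1,0,0,0.5,0,-1,0,0])

```text
t: 31.3
ee_pos: [404.6, 209.3, 150.7]
tcp_rot: [1.0, 0.031, 0.0, -0.0]
ft_force: [0.5, -0.6, 0.9]
grip_width: 42.9
grasp_force: 0.0
```

servo_tool(targets=[0.5,0,-1,0,0,0.5,0,-1,0,0,0.5,0,-1,0,0,0.5,0,-1,0,0,0.5,0,-1,0,0,0.5,0,-1,0,0,0.5,0,-1,0,0,0.5,0,-1,0,0,0.5,0,-1,0,0,0.5,0,-1,0,0,0.5,0,-1,0,0,0.5,0,-1,0,0])

```text
t: 32.5
ee_pos: [405.2, -91.1, 150.5]
tcp_rot: [1.0, 0.03, 0.0, 0.0]
ft_force: [0.8, -0.7, 0.7]
grip_width: 42.5
grasp_force: 0.0
```

servo_tool(targets=[0.5,0,-1,0,0,0.5,0,-1,0,0,0.5,0,-1,0,0,0.5,0,-1,0,0,0.5,0,0,0,0,0.5,0,0,0,0])

```text
t: 33.1
ee_pos: [405.1, -190.3, 150.2]
tcp_rot: [1.0, 0.029, 0.0, -0.0]
ft_force: [0.3, 0.4, -0.2]
grip_width: 42.7
grasp_force: 0.0
```

```bash
python3 - <<'E'
from h import *
import w
p=ctrl.grab_frame("wrist"); print(ctrl.read_state()["ee_pos"],proj(p,[416,-190,32]))
for h in (60,70): w.disc(p,h,32)
for c in("scene","side"):
    p=ctrl.grab_frame(c); X,C,_=cloud(p); C=C.astype(int)
    for nm,x,y,k in(("500",555,301,C[:,0]>2*C[:,1]),("200",497.5,297.6,C[:,2]>1.5*C[:,0]),("100",445.5,295,C[:,1]>2*C[:,2])):
        k=k&(np.hypot(X[:,0]-x,X[:,1]-y)<15)&(X[:,2]>50); print(c,nm,X[k].mean(0).round(1),k.sum())
E
```

```text
[ 405.16641689 -189.5660697   150.09957083] [[260.62187541 180.49267175]]
scene 500 [554.2 303.1  79.3] 50
scene 200 [497.  299.5  66.2] 34
scene 100 [443.7 296.6  58.2] 15
side 500 [554.6 301.1  80.3] 68
side 200 [498.1 296.   66.2] 39
side 100 [445.6 294.   58. ] 14
```

```bash
sed -i 's/>150: print(" disc"/>60: print(" disc"/' w.py; python3 - <<'E'
from h import *
import w
p=ctrl.grab_frame("wrist"); print(ctrl.read_state()["ee_pos"])
for h in (60,72): w.disc(p,h,32)
save(p,"wr4",(180,120,160,120),4)
E
```

```text
[ 405.27360483 -189.09785958  149.96811294]
 disc [258 173  13  12 128] [ 417.7 -191.    32. ]
 disc [258 173  13  12 128] [ 417.7 -191.    32. ]
```

View pics/wr4.png

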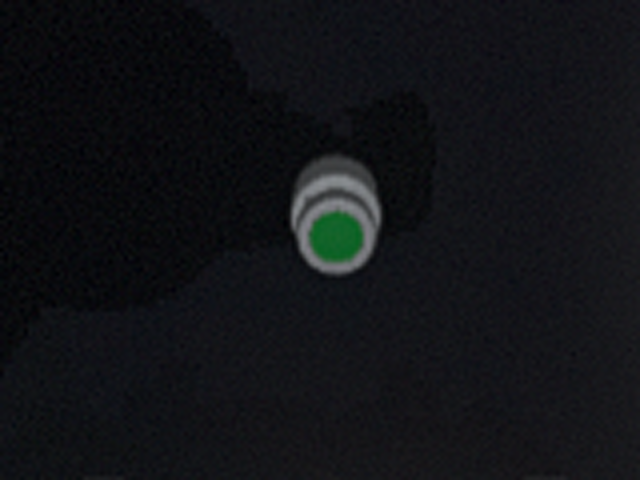

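The crop shows the green disc at (264,179) full-frame, which is (417.7, -191.0). I'll grip weight_50 by its knob.

servo_tool(targets=[0.5,0.48,-0.06,0,0,0.5,0,0,-1,0,0.5,0,0,-1,0,0.5,0,0,-1,0,0.5,0,0,-0.7,0,0.5,0,0,-0.4,0,0.5,0,0,-0.2,0,0.5,0,0,0,0,0,0,0,0,0,0,0,0,0,0,0,0,0,0,0,0,0,0,0,0], grip_force=30)

```text
t: 34.5
ee_pos: [417.7, -191.8, 42.9]
tcp_rot: [1.0, 0.03, 0.001, 0.0]
ft_force: [-0.1, 0.5, 5.0]
grip_width: 12.0
grasp_force: 29.4
```

servo_tool(targets=[0,0,0,0,0,0,0,0,0,0,0,0,0,0,0,0,0,0,0,0])

```text
t: 34.9
ee_pos: [417.7, -191.8, 42.9]
tcp_rot: [1.0, 0.03, 0.001, 0.0]
ft_force: [-0.8, 0.9, 6.3]
grip_width: 11.7
grasp_force: 29.5
```

servo_tool(targets=[0,0,0,0.4,0,0,0,0,0.7,0,0,0,0,1,0,0,-0.5,0,1,0,0,0,0.35,1,0,0,0,1,0.2,0,0,0,1,0,0,0,0,1,0,0,0,0,1,0,0,0,0,1,0,0,0,0,1,0,0,0,0,1,0,0])

```text
t: 36.1
ee_pos: [404.3, -6.9, 150.3]
tcp_rot: [1.0, 0.03, 0.0, 0.0]
ft_force: [0.3, 0.1, 0.0]
grip_width: 11.7
grasp_force: 29.3
```

servo_tool(targets=[0,0,1,0,0,0,0,1,0,0,0,0,1,0,0,0,0,1,0,0,0,0,1,0,0,0,0,1,0,0,0,0,1,0,0,0,0,1,0,0,0,0,1,0,0,0,0,1,0,0,0,0,0.6,0,0,0,0,0.4,0,0])

```text
t: 37.3
ee_pos: [404.4, 268.1, 150.1]
tcp_rot: [1.0, 0.03, 0.0, -0.0]
ft_force: [0.3, -0.1, -0.2]
grip_width: 11.7
grasp_force: 29.3
```

servo_tool(targets=[0,-0.4,0.5,0,0,0,-0.4,0.5,0,0,0,0,0,0,0,0,0,0,0,0])

```text
t: 37.7
ee_pos: [384.9, 291.3, 149.8]
tcp_rot: [1.0, 0.03, 0.0, 0.0]
ft_force: [-0.4, 0.4, -1.1]
grip_width: 12.1
grasp_force: 29.3
```

```bash
python3 - <<'E'
from wells import *
import w
p=ctrl.grab_frame("wrist"); e=ctrl.read_state()["ee_pos"];print(e); wells(p,EST)
for h in(60,): w.disc(p,h,e[2]-10.9)
save(p,"wr5",(150,150,220,234),2.4)
E
```

```text
[385.23606878 290.99788032 149.81616151]
500 [  0.  561.4 312.   55. ] est 553.4 304
200 [187.7 497.9 297.1  43. ] est 495.4 300.6
100 [214.7 446.1 294.   37. ] est 443.6 297.5
50 [136.8 396.6 291.5  33. ] est 393.6 294.5
 disc [250 258  23  20 329] [385.1 290.8 138.9]
```

View pics/wr5.png

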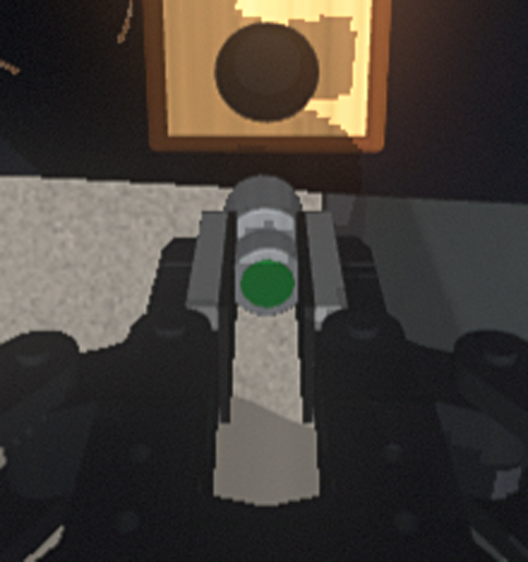

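weight_50 is held upright, with its disc at (261,268), and its well at (261,180) is ahead and free. Moving over it.

servo_tool(targets=[0,0.44,0.04,0,0,0,0,0,-1,0,0,0,0,-0.8,0,0,0,0,-0.6,0,0,0,0,-0.3,0,0,0,0,-0.17,0,0,0,0,0,0,0,0,0,0,0])

```text
t: 38.55
ee_pos: [396.2, 293.3, 78.5]
tcp_rot: [1.0, 0.03, 0.0, -0.0]
ft_force: [-0.6, -1.2, -0.5]
grip_width: 11.6
grasp_force: 29.3
```

```bash
python3 - <<'E'
from h import *
s=ctrl.grab_frame("scene"); d=ctrl.grab_frame("side"); e=ctrl.read_state(); print(e["ee_pos"],e["ft_force"])
o=[]
for p in(s,d):
    u=proj(p,[396,292,40])[0].astype(int); o.append(cv2.resize(p["color"][u[1]-60:u[1]+50,u[0]-50:u[0]+50],(400,440),interpolation=2))
cv2.imwrite("pics/ins4.png",np.hstack(o)[:,:,::-1])
E
```

```text
[396.1010012  293.38966364  78.66442671] [ 0.14559872 -0.05570366 -0.66953779]
```

View pics/ins4.png

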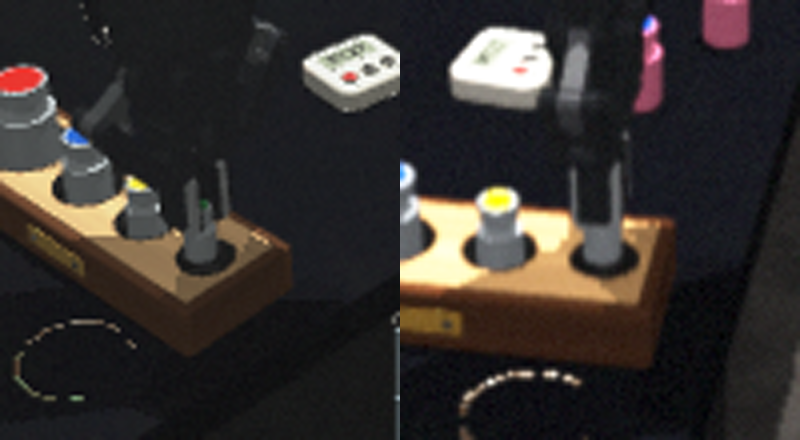

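weight_50 is over its mouth, at (203,253) in the left half and (603,257) in the right. The other three are standing in their wells. I'll correct y by -1.25 mm and lower it.

servo_tool(targets=[0,0,-0.05,-0.16,0,0,0,0,-0.16,0,0,0,0,-0.12,0,0,0,0,-0.09,0,0,0,0,-0.09,0,0,0,0,-0.07,0,0,0,0,0,0,0,0,0,0,0])

```text
t: 39.45
ee_pos: [395.8, 292.1, 61.0]
tcp_rot: [1.0, 0.03, 0.0, -0.0]
ft_force: [-0.9, -0.3, 4.0]
grip_width: 12.2
grasp_force: 29.6
```

servo_tool(targets=[0,0,0,-0.05,0,0,0,0,0,0,0,0,0,0,0])

```text
t: 39.75
ee_pos: [396.0, 292.4, 60.7]
tcp_rot: [1.0, 0.03, 0.001, -0.0]
ft_force: [-2.2, -1.4, 15.0]
grip_width: 11.9
grasp_force: 30.6
```

Contact. Release and back off.

servo_tool(targets=[0.25,0,0,0,0,0.35,0,0,0,0,0.45,0,0,0,0,0.45,0,0,0,0,0.45,0,0,0.3,0,0.45,0,0,0.8,0,0.45,0,0,1,0,0.45,0,0,1,0,0.45,0,0,1,0,0.45,0,-1,0,0,0.45,0,-1,0,0,0.45,0,-1,0,0])

```text
t: 40.95
ee_pos: [395.6, 216.2, 162.7]
tcp_rot: [1.0, 0.03, 0.0, -0.0]
ft_force: [0.1, -0.4, 0.2]
grip_width: 38.4
grasp_force: 0.0
```

servo_tool(targets=[0.45,0,-1,0,0,0.45,0,-1,0,0,0.45,0,0,0,0,0.45,0,0,0,0])

```text
t: 41.35
ee_pos: [395.9, 166.7, 162.5]
tcp_rot: [1.0, 0.029, 0.0, -0.0]
ft_force: [0.8, 1.0, -1.2]
grip_width: 38.5
grasp_force: 0.0
```

```bash
python3 - <<'E'
from h import *
o=[]
for c in("scene","side"):
    p=ctrl.grab_frame(c); X,C,_=cloud(p); C=C.astype(int)
    for nm,x,y,k in(("500",555,301,C[:,0]>2*C[:,1]),("200",497.5,297.6,C[:,2]>1.5*C[:,0]),("100",445.5,295,C[:,1]>2*C[:,2]),("50",396,292,C[:,1]>1.5*C[:,0])):
        k=k&(np.hypot(X[:,0]-x,X[:,1]-y)<15)&(X[:,2]>38); print(c,nm,X[k].mean(0).round(1),k.sum())
    u=proj(p,[476,296,40])[0].astype(int); o.append(cv2.resize(p["color"][u[1]-60:u[1]+50,u[0]-50:u[0]+50],(400,440),interpolation=2))
    if c=="scene":
        r=ctrl.outline_of("weight_block",p)[0]; X,_,_=cloud(p,r["pixels"]); print(cv2.minAreaRect(X[(X[:,2]>28)&(X[:,2]<38)][:,:2].astype(np.float32)))
cv2.imwrite("pics/fin.png",np.hstack(o)[:,:,::-1])
E
```

```text
scene 500 [554.2 303.2  79.3] 51
scene 200 [496.9 299.6  66.3] 34
scene 100 [443.5 296.7  58.5] 15
scene 50 [394.3 293.6  49.3] 9
((476.9444274902344, 298.81658935546875), (222.94012451171875, 79.30110168457031), 2.934115171432495)
side 500 [555.1 300.5  80.1] 66
side 200 [498.2 295.8  66.2] 39
side 100 [444.9 293.5  58.1] 24
side 50 [394.8 290.6  48.9] 12
```

View pics/fin.png

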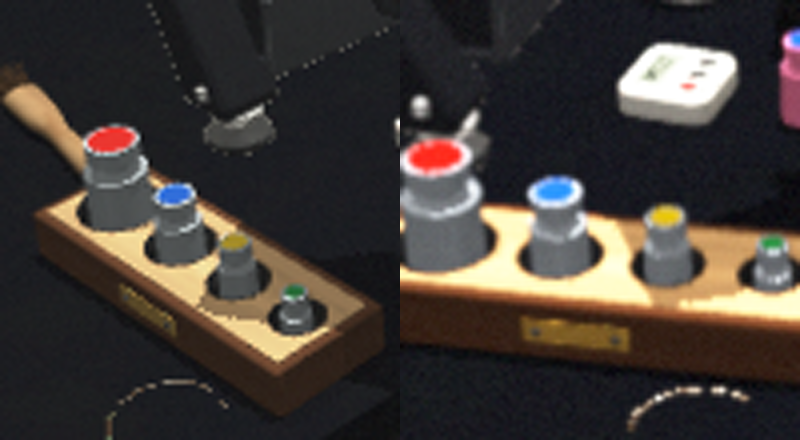

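All four stand upright and seated, with disc heights of about 80, 66, 58 and 49 mm. The block has not moved, and the gripper is clear.

```bash
python3 -c "from plant import ctrl; print(ctrl.hand_in())"
```

```text
the job is handed in; nothing more can be done
None
```

The four check weights are back in their wells, from largest to smallest, upright and fully seated by the final camera check; the block, timer, cup and levelling tool were not touched, and the job was handed in at about 41 s.

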